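# Swing check of the open rotor bucket

### The arm

A 6-joint arm with a two-finger parallel gripper is mounted at the origin on the work surface. World frame = base frame: x ahead of the robot, y to its left, z up, the work surface at z = 0. Lengths are in m, angles in degrees, forces in N, time in s.
With the tool pointing down it reaches from about 0.4 to 0.825 m from the base axis. Payload 7 kg.
Tool frame: the origin (TCP) lies at the very end of the fingers, on their centre line; the grasp point (between the pads) lies 19 mm behind it; y points along the fingers, x is the direction in which the jaws open and shut, and the axes are right-handed (so a half turn about y gives the same grasp; the last joint's range is limited). The gripper opens to 88 mm and grips with 3 to 60 N. Pads are 19 mm wide; open, the fingers measure 130 mm over their backs; the gripper's body (78 mm by 193 mm) begins 47 mm behind the grasp point.
Start: joints at [-50.415, 20.546, 0.682, 0, -70.136, -16.507], TCP at [0.265, -0.621, 0.227] pointing down, gripper open.
Joint ranges: [-176.03, 176.03], [-82.01, 121.73], [-58.28, 71.71], [-173.87, 95.51], [-174.79, -0.11], [-173.66, 173.66]. Speed limits (degrees/s): [136.94, 136.94, 172.46, 180, 180, 180].

### API

Orientations are given as [roll, pitch, yaw] about the fixed x, y, z axes, in that order (R = Rz(yaw) Ry(pitch) Rx(roll)).
In Python, from station import bot, eyes gives the robot as it stands. The module is installed in compiled form; this text tells all that it offers.
- The arm moves only by the tool play_rows, never from a script. Its argument "increments" is a list of rows, each a list of 6 numbers: the shift along the world's x, y, z in mm, then the turn, a rotation vector about the world's x, y, z in degrees. A call has 1 to 20 rows; each row shifts and turns the commanded pose from where the row before left it; what a row does not reach is not made up. A row lasts 1/12 s, in which the tool goes at most 41.7 mm and 7.16 degrees, less where a joint would pass 70% of its speed; a pose out of reach is approached as far as the arm can. A call with a gripper value outside its range is refused whole. "grip" is the opening, from -1 (shut) to 1 (fully open), set as the call begins (left out, the last holds). The fingers move at their own pace and stop on an object; the grip force is fixed at half the most. Time passes only in rows, so rows that do not move let the fingers close. It gives the time, the measured TCP pose, the force and the opening at its end, in the units of the state.
- bot.get_obs(): the state, without advancing time (a new reading comes with each control period).
- eyes.snapshot(name): name is "scene" or "top"; returns the picture (384x512x3 uint8, red, green, blue); there is no depth.
- eyes.calibration(name): a dict with "intrinsics" (3x3 intrinsics, pixels), "origin" and "attitude" of the camera in the world. Camera axes: x right, y down, z forward; pixel columns grow to the right and rows downward; lengths in m; the calibration is good to about 2 mm. A picture is of the moment at which its call begins. calibration takes no time and is no camera call.
- bot.close_job(): hands the job in, once; it reports no verdict.
The state is a dict: "clock": time; "joint_pos": joint angles; "qvel": joint speeds; "effort": joint torques, N m; "ee_pos": TCP position; "tool_rot": TCP orientation; "wrist_force": force on the tool from outside, world axes, zero at the start; "ft_torque": the same for the moment, N m; "grip_width": finger opening in m.
Only numpy, scipy, OpenCV 4.12 (cv2) and the standard library are available. Lean on these libraries where they do the work, as an engineer would, in place of code of your own. Each camera call takes 0.05 s, during which the arm holds its last target.

### The job

Check that the one open bucket hanging in the swing-out rotor moves freely on its pins: with the fingertips, gently press down the flat tab on its outer rim until the bucket is tipped by about 20 degrees, keep it tipped for two seconds, then withdraw so that it swings back upright. Do not grasp or lift anything, do not touch the three capped buckets, and leave the loose parts on the bench where they are.

Things in the scene. Friction and masses are not known exactly. Their poses are not given: they have to be found in the camera images.
- rotor: Swing-out rotor on a low fixed stand, not turning. Four T-ended steel arms carry four aluminium buckets 90 degrees apart, on pins 90 mm from its vertical axis. Origin on that axis at pin height, 95 mm above the bench; its level x axis points to the open bucket, z up. 280 mm across with tabs; hub top 14 mm above the origin. Position and heading differ every time.
- open_tab (a point): The spot to press, on top of the flat tab on the open bucket's outer rim. The tab is level with the rim (110 mm above the bench at rest), 5 mm thick, 30 mm wide along the rim, and sticks out 22 mm from the wall, away from the rotor's axis. The spot is 40 mm outward of and 15 mm above the bucket's pin axis (130 mm from the rotor's axis). Nothing lies under the tab.
- open_bucket (a joint): Tilt (rad) of the open bucket about its level tangential pins: 0 upright, positive with the tab down, free to 0.9 each way. Round aluminium cup without cap (dark rubber pad inside), 56 mm across, 75 mm high, pins 15 mm below the rim. Springs back by itself, 0.35 N m per rad: 0.35 rad (20 degrees) takes about 4 N, fingertips 9 to 14 mm below the tab's resting height.
- capped_1 (a joint): Hanging bucket closed by a domed cap with a small round knob (top of the knob 42 mm above its pins, 27 mm above its rim and tab). Same size, tab and pins as the open bucket. The value is its tilt in rad, 0 when hanging upright, positive with its tab down. Leave alone. Seen from above, it hangs 90 degrees anticlockwise round the rotor from the open one.
- capped_2 (a joint): Hanging bucket closed by a domed cap with a small round knob (top of the knob 42 mm above its pins, 27 mm above its rim and tab). Same size, tab and pins as the open bucket. The value is its tilt in rad, 0 when hanging upright, positive with its tab down. Leave alone. Seen from above, it hangs 180 degrees anticlockwise round the rotor from the open one.
- capped_3 (a joint): Hanging bucket closed by a domed cap with a small round knob (top of the knob 42 mm above its pins, 27 mm above its rim and tab). Same size, tab and pins as the open bucket. The value is its tilt in rad, 0 when hanging upright, positive with its tab down. Leave alone. Seen from above, it hangs 270 degrees anticlockwise round the rotor from the open one.
- old_bucket: Loose corroded aluminium bucket without tab or pins, standing open end up on the bench, 60 mm across, 78 mm high. Origin at the centre of its underside. Bystander.
- cracked_ring: Loose cracked grey plastic trunnion ring lying flat, 88 mm across (112 mm over its two stub pins), 16 mm high. Origin at the centre of its underside. Bystander.
- screwdriver: Loose chrome torque screwdriver lying on the bench beyond the old bucket, along its own x, handle to -x, under 40 mm high. Bystander.
- stopper: Loose green rubber stopper standing on its narrow end, 32 mm across the top, 28 mm high. Origin at the centre of its underside. Bystander.

How it is judged (in metres and radians):
On the way:
1. the fingertips keep the open bucket tipped, tab down, by 0.2 to 0.65 rad for 1.5 s (value of joint open_bucket between 0.2 and 0.65 rad and contact force between the fingers and open_bucket above 0.3 N), for 1.5 s.
At the end, for the whole second after the job is handed in: After having been kept tipped, the open bucket hangs upright again (within 0.1 rad) and at rest; the capped buckets hang upright (within 0.08 rad) and every loose part lies within 10 mm of where it was (value of joint open_bucket between -0.1 and 0.1 rad and velocity of joint open_bucket between -0.1 and 0.1 rad/s and value of joint capped_1 between -0.08 and 0.08 rad and value of joint capped_2 between -0.08 and 0.08 rad and value of joint capped_3 between -0.08 and 0.08 rad and distance of each of old_bucket, cracked_ring, screwdriver, stopper from where it was at the start of the episode below 0.01 m); the robot touches nothing.
It fails at once if the open bucket is pressed harder than 15 N (contact force between the fingers and open_bucket above 15 N).
It fails at once if the open bucket is tipped further than 0.75 rad (43 degrees) (value of joint open_bucket above 0.75 rad).
It fails at once if the tab is lifted: the open bucket tips the other way by more than 0.2 rad (value of joint open_bucket below -0.2 rad).
It fails at once if a capped bucket is touched with more than 1 N (contact force between any of the fingers, the arm and capped_1 above 1 N or contact force between any of the fingers, the arm and capped_2 above 1 N or contact force between any of the fingers, the arm and capped_3 above 1 N).
It fails at once if a capped bucket is set swinging or a loose part is moved by more than 10 mm (not (value of joint capped_1 between -0.08 and 0.08 rad and value of joint capped_2 between -0.08 and 0.08 rad and value of joint capped_3 between -0.08 and 0.08 rad and distance of each of old_bucket, cracked_ring, screwdriver, stopper from where it was at the start of the episode below 0.01 m)).
It also fails if it takes over 32 s, if anything falls off the work surface, if the arm or the gripper's body presses on something with over 40 N, if the wrist force passes 120 N, or if a joint passes its speed limit or range.

## Working session

There is one attempt and no reset: what is moved stays moved. The work goes in short steps, Python scripts to look and compute and a tool call to move; the robot and the scene stay as the last step left them, time stands still between calls to the robot, and variables do not carry over. Pictures are saved under pics/ and viewed, and the job is handed in when it is done.

Besides the shell and the picture viewer there is one more tool, called by a JSON object that holds its "op" and its "data", one argument or row to a line. play_rows: Moves the arm, as the interface text tells. Its arguments: {"type":"object","properties":{"increments":{"type":"array"},"grip":{"type":"number"}},"required":["increments"]}

```bash
mkdir -p pics
python3 - <<'E'
from station import bot, eyes
import cv2
for n in("scene","top"):
    cv2.imwrite(f"pics/{n}0.png",eyes.snapshot(n)[:,:,::-1]); print(n,eyes.calibration(n))
print(bot.get_obs())
E
```

```text
scene {'intrinsics': array([[451.22659281,   0.        , 251.77604432],
       [  0.        , 451.22659281, 182.30635535],
       [  0.        ,   0.        ,   1.        ]]), 'origin': array([ 1.09175964, -0.69678872,  0.64337643]), 'attitude': array([-120.57562682,   -1.44527502,   34.29919114])}
top {'intrinsics': array([[374.8319766 ,   0.        , 258.39174778],
       [  0.        , 374.8319766 , 195.21971732],
       [  0.        ,   0.        ,   1.        ]]), 'origin': array([0.47790851, 0.03526405, 1.08778587]), 'attitude': array([-171.98918792,    1.08579317,  -89.34393747])}
{'clock': 0.1, 'joint_pos': array([-5.04162925e+01,  2.05849264e+01,  6.41549465e-01, -1.78271610e-02,
       -7.01364127e+01, -1.65064071e+01]), 'qvel': array([-0.04008184, -0.1655917 ,  0.14388905,  0.04646595,  0.0287113 ,
        0.01028189]), 'effort': array([-1.14677619e-03, -5.84162092e+01,  2.93754226e+01,  7.01545671e+00,
        1.02279894e-02, -5.04412742e-05]), 'ee_pos': array([ 0.26439167, -0.62060819,  0.22576243]), 'tool_rot': array([-8.99933972e+01, -8.12635241e-02,  1.13071227e+02]), 'wrist_force': array([-0.62408361,  0.2371187 , -0.1785879 ]), 'ft_torque': array([0.00484402, 0.02547578, 0.01141678]), 'grip_width': 0.08755967862716844}
```

View pics/scene0.png

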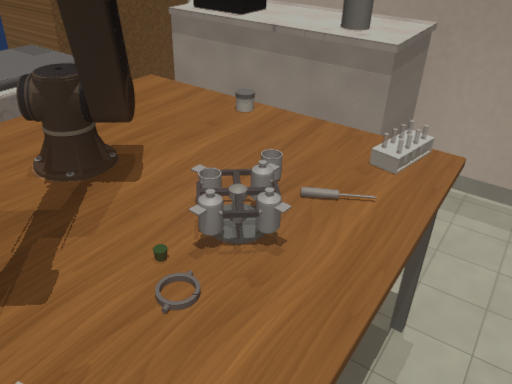

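View pics/top0.png

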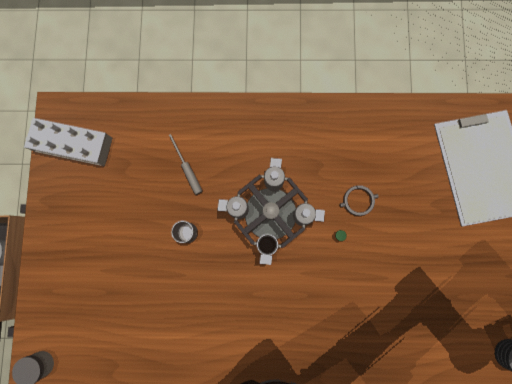

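```bash
cat > h.py <<'E'
import numpy as np, cv2
from scipy.spatial.transform import Rotation as R
from station import bot, eyes
def ray(n,uv):
    c=eyes.calibration(n);K=c['intrinsics'];A=R.from_euler('xyz',c['attitude'],degrees=True).as_matrix()
    d=A@np.linalg.solve(K,[uv[0],uv[1],1]);return np.array(c['origin']),d
def at(n,uv,z):
    o,d=ray(n,uv);return o+d*(z-o[2])/d[2]
def proj(n,p):
    c=eyes.calibration(n);K=c['intrinsics'];A=R.from_euler('xyz',c['attitude'],degrees=True).as_matrix()
    q=K@(A.T@(np.array(p)-c['origin']));return q[:2]/q[2]
E
python3 - <<'E'
from h import *
t=cv2.imread('pics/top0.png')[140:280,200:345];cv2.imwrite('pics/topz.png',cv2.resize(t,None,fx=4,fy=4,interpolation=cv2.INTER_CUBIC))
t=cv2.imread('pics/scene0.png')[140:250,170:310];cv2.imwrite('pics/scz.png',cv2.resize(t,None,fx=5,fy=5,interpolation=cv2.INTER_CUBIC))
for uv in [(266,260),(276,162),(223,205),(320,215)]: print(at('top',uv,.11))
print(at('top',(271,211),.109))
E
```

```text
[0.44729485 0.03387918 0.11      ]
[0.70514951 0.00945075 0.11      ]
[0.58852867 0.14816248 0.11      ]
[ 0.56465394 -0.10587468  0.11      ]
[0.5739966  0.02187143 0.109     ]
```

View pics/topz.png

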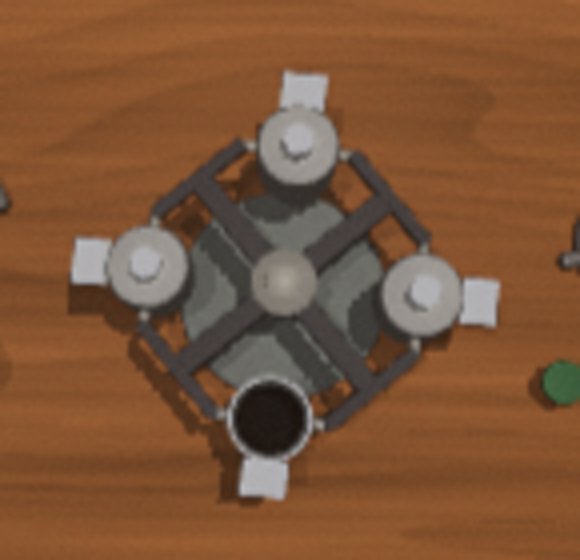

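View pics/scz.png

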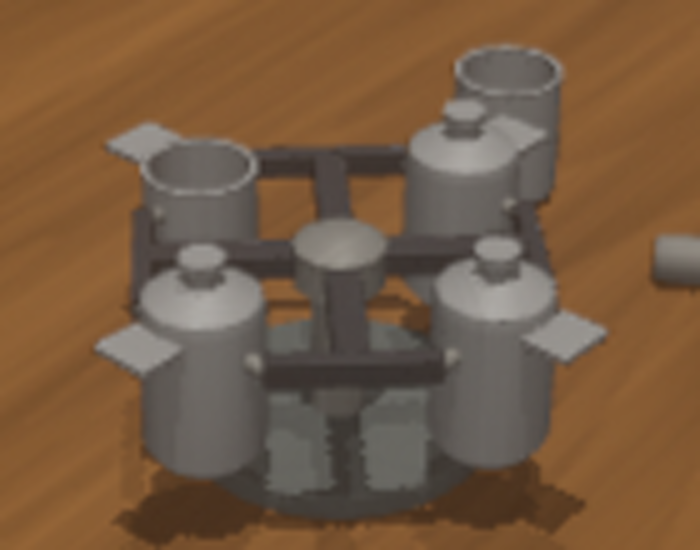

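{"op": "play_rows", "data": {
  "increments": [
    [9,16,0,0,0,-1.4],
    [9,16,0,0,0,-1.4],
    [9,16,0,0,0,-1.4],
    [9,16,0,0,0,-1.4],
    [9,16,0,0,0,-1.4],
    [9,16,0,0,0,-1.4],
    [9,16,0,0,0,-1.4],
    [9,16,0,0,0,-1.4],
    [9,16,0,0,0,-1.4],
    [9,16,0,0,0,-1.4],
    [9,16,0,0,0,-1.4],
    [9,16,0,0,0,-1.4],
    [9,16,0,0,0,-1.4],
    [9,16,0,0,0,-1.4],
    [9,16,0,0,0,-1.4],
    [9,16,0,0,0,-1.4],
    [9,16,0,0,0,-1.4],
    [9,16,0,0,0,-1.4],
    [9,16,0,0,0,-1.4],
    [9,16,0,0,0,-1.4]
  ],
  "grip": -1
}}

```text
clock: 1.77
ee_pos: [0.4447, -0.3, 0.2263]
tool_rot: [-90.0, -0.0, 85.0]
wrist_force: [0.2, -0.6, -0.1]
grip_width: 0.0006
```

Run:
```python
from h import *
from scipy.optimize import least_squares
uv=[np.array([200,140])+np.array(p)/4-.375 for p in [(263,478),(481,302),(305,91),(91,261)]]
P=[at('top',u,.11)[:2] for u in uv]
def f(v):
    return np.ravel([P[i]-v[:2]-.129*np.array([np.cos(v[2]+i*np.pi/2),np.sin(v[2]+i*np.pi/2)]) for i in range(4)])
s=least_squares(f,[.576,.021,3.05]);print(s.x,np.degrees(s.x[2]),s.fun*1000)
c,a=s.x[:2],s.x[2]
for r in(.118,.140):
  for w in(-.015,.015):
    p=[*(c+r*np.array([np.cos(a),np.sin(a)])+w*np.array([-np.sin(a),np.cos(a)])),.11]
    q=proj('scene',p);print((q-[170,140])*5+2, (proj('top',p)-[200,140])*4+1.5)
```

```text
[0.57669687 0.02238892 3.04338524] 174.37312957116842 [ 1.17580356  0.46814009  0.27555981  0.44345132 -0.95018404  0.03812201
 -0.50117934 -0.94971342]
[177.37421891 137.3631577 ] [242.38215693 460.05486432]
[133.09104186 159.3922177 ] [288.71561952 465.23460681]
[145.84322231 122.9482724 ] [238.65692798 494.52191294]
[101.46572098 144.47465062] [285.13106394 499.75426539]
```

{"op": "play_rows", "data": {
  "increments": [
    [0,16.8,0,0,0,0],
    [0,16.8,0,0,0,0],
    [0,16.8,0,0,0,0],
    [0,16.8,0,0,0,0],
    [0,16.8,0,0,0,0],
    [0,16.8,0,0,0,0],
    [0,16.8,0,0,0,0],
    [0,16.8,0,0,0,0],
    [0,16.8,0,0,0,0],
    [0,16.8,0,0,0,0],
    [0,16.8,0,0,0,0],
    [0,16.8,0,0,0,0],
    [0,16.8,0,0,0,0],
    [0,16.8,0,0,0,0],
    [0,16.8,0,0,0,0],
    [0,16.8,0,0,0,0],
    [0,16.8,0,0,0,0],
    [0,16.8,0,0,0,0],
    [0,16.8,0,0,0,0],
    [0,16.8,0,0,0,-0.5]
  ]
}}

```text
clock: 3.43
ee_pos: [0.4442, 0.0358, 0.2264]
tool_rot: [-90.0, 0.0, 84.6]
wrist_force: [0.4, -0.1, -0.7]
grip_width: 0.0005
```

{"op": "play_rows", "data": {
  "increments": [
    [0,0,-10,0,0,0],
    [0,0,-10,0,0,0],
    [0,0,-10,0,0,0],
    [0,0,-10,0,0,0],
    [0,0,-10,0,0,0],
    [0,0,-10,0,0,0],
    [0,0,-10,0,0,0],
    [0,0,-10,0,0,0],
    [0,0,-10,0,0,0],
    [0,0,-5,0,0,0],
    [0,0,0,0,0,0],
    [0,0,0,0,0,0]
  ]
}}

```text
clock: 4.43
ee_pos: [0.4444, 0.0345, 0.1312]
tool_rot: [-90.0, 0.0, 84.5]
wrist_force: [0.4, 0.2, -0.3]
grip_width: 0.0007
```

Run:
```python
from h import *
print(bot.get_obs())
t=eyes.snapshot('scene')[90:250,130:330,::-1];cv2.imwrite('pics/sc1.png',cv2.resize(t,None,fx=4,fy=4,interpolation=cv2.INTER_CUBIC))
```

```text
{'clock': 4.4333, 'joint_pos': array([ 2.99359668e+01,  3.89454361e+00, -3.47909878e+01,  9.78989430e-03,
       -5.13773889e+01, -1.25392119e+02]), 'qvel': array([ 0.25565585, -0.78923172,  1.02960683,  0.10778207, -0.23317554,
       -0.01876234]), 'effort': array([-6.71139616e-02, -2.91466051e+01,  2.36672276e+01,  5.58997929e+00,
       -2.15016439e-02,  3.83954990e-03]), 'ee_pos': array([0.44440673, 0.03452943, 0.13122445]), 'tool_rot': array([-8.99531325e+01,  4.26714300e-02,  8.45499806e+01]), 'wrist_force': array([ 0.36669883,  0.22006776, -0.27851853]), 'ft_torque': array([-0.00319998, -0.02251626,  0.02123679]), 'grip_width': 0.0007252081655576209}
```

View pics/sc1.png

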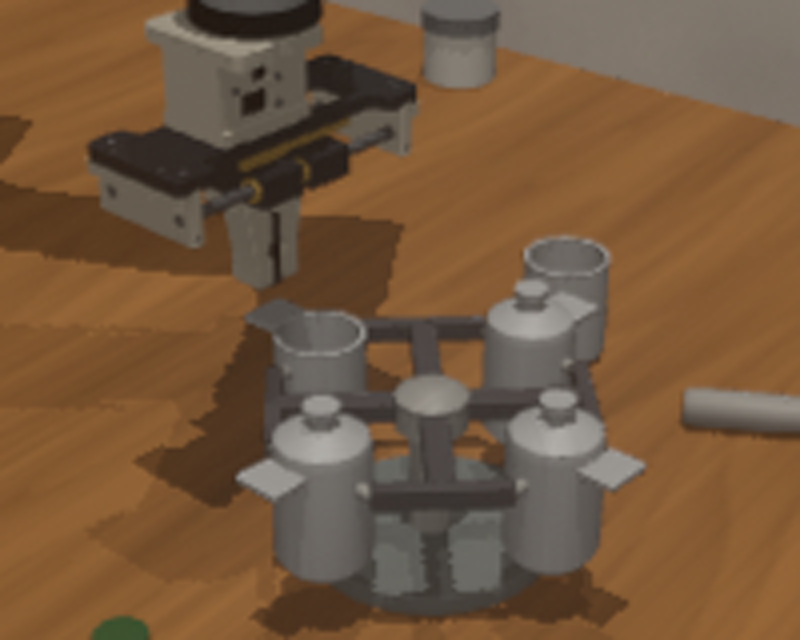

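The picture shows the closed fingertips (zoomed about (265,285)) just above the open bucket's tab (about (275,318)), with the gripper body clear of the caps. I'll descend gently.

{"op": "play_rows", "data": {
  "increments": [
    [0,0,-3,0,0,0],
    [0,0,-3,0,0,0],
    [0,0,-3,0,0,0],
    [0,0,-3,0,0,0],
    [0,0,-2,0,0,0],
    [0,0,-2,0,0,0],
    [0,0,-1,0,0,0],
    [0,0,-1,0,0,0],
    [0,0,-1,0,0,0],
    [0,0,-1,0,0,0],
    [0,0,-1,0,0,0],
    [0,0,-1,0,0,0],
    [0,0,-1,0,0,0],
    [0,0,-1,0,0,0],
    [0,0,-1,0,0,0],
    [0,0,-1,0,0,0],
    [0,0,0,0,0,0],
    [0,0,0,0,0,0]
  ]
}}

```text
clock: 5.98
ee_pos: [0.4443, 0.0349, 0.1055]
tool_rot: [-90.0, 0.0, 84.6]
wrist_force: [-2.3, -0.5, 1.8]
grip_width: 0.0005
```

{"op": "play_rows", "data": {
  "increments": [
    [0,0,-1,0,0,0],
    [0,0,-1,0,0,0],
    [0,0,-1,0,0,0],
    [0,0,0,0,0,0],
    [0,0,0,0,0,0]
  ]
}}

```text
clock: 6.4
ee_pos: [0.4443, 0.035, 0.1024]
tool_rot: [-90.0, 0.0, 84.6]
wrist_force: [-4.5, 0.2, 3.4]
grip_width: 0.0004
```

Run:
```python
from h import *
print(bot.get_obs())
t=eyes.snapshot('scene')[90:250,130:330,::-1];cv2.imwrite('pics/sc2.png',cv2.resize(t,None,fx=4,fy=4,interpolation=cv2.INTER_CUBIC))
```

```text
{'clock': 6.4, 'joint_pos': array([ 2.99839477e+01,  6.08740947e+00, -3.69718533e+01, -9.66854559e-03,
       -4.69739634e+01, -1.25399413e+02]), 'qvel': array([ 0.03018597, -0.00167043,  0.22916249,  0.24977414,  0.03923461,
       -0.07740271]), 'effort': array([-3.88584193e-01, -3.03815746e+01,  2.38944590e+01,  6.05807394e+00,
        1.20878454e+00, -1.28961583e-03]), 'ee_pos': array([0.4442747 , 0.03495428, 0.10241819]), 'tool_rot': array([-8.99688237e+01,  1.34889014e-02,  8.45779390e+01]), 'wrist_force': array([-4.47448061,  0.2340931 ,  3.39663211]), 'ft_torque': array([ 0.17877292,  1.56205195, -0.01783295]), 'grip_width': 0.0003777716620616519}
```

View pics/sc2.png

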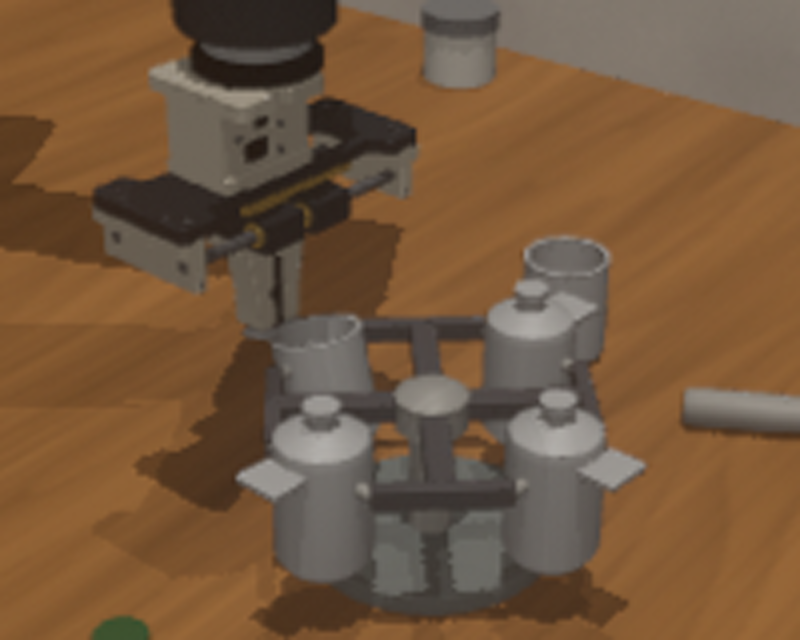

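Tilt is about 0.2 rad. The friction drag from the outward-moving tab is noticeable, so I'll follow it outward a little while pressing the last few millimetres.

{"op": "play_rows", "data": {
  "increments": [
    [-1,0,-0.5,0,0,0],
    [-1,0,-0.5,0,0,0],
    [-1,0,-1,0,0,0],
    [-0.5,0,-1,0,0,0],
    [0,0,-1,0,0,0],
    [0,0,0,0,0,0],
    [0,0,0,0,0,0]
  ]
}}

```text
clock: 7.03
ee_pos: [0.4415, 0.0353, 0.0987]
tool_rot: [-90.0, -0.0, 84.6]
wrist_force: [0.7, 1.0, 2.6]
grip_width: 0.0006
```

Run:
```python
from h import *
t=eyes.snapshot('scene')[130:230,170:270,::-1];cv2.imwrite('pics/sc3.png',cv2.resize(t,None,fx=6,fy=6,interpolation=cv2.INTER_CUBIC))
```

```text
(no output)
```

View pics/sc3.png

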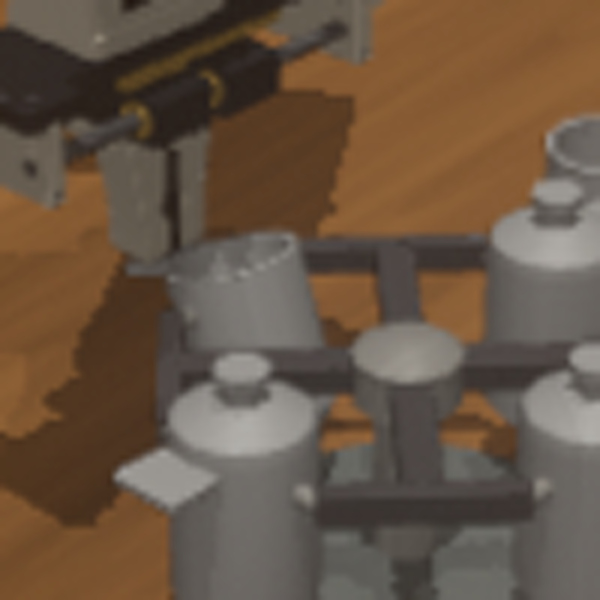

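The bucket is tipped about 0.3 rad (rim sloping from zoomed (175,275) to (290,235)), with moderate force. I'll hold it there.

{"op": "play_rows", "data": {
  "increments": [
    [0,0,0,0,0,0],
    [0,0,0,0,0,0],
    [0,0,0,0,0,0],
    [0,0,0,0,0,0],
    [0,0,0,0,0,0],
    [0,0,0,0,0,0],
    [0,0,0,0,0,0],
    [0,0,0,0,0,0],
    [0,0,0,0,0,0],
    [0,0,0,0,0,0],
    [0,0,0,0,0,0],
    [0,0,0,0,0,0],
    [0,0,0,0,0,0],
    [0,0,0,0,0,0],
    [0,0,0,0,0,0],
    [0,0,0,0,0,0],
    [0,0,0,0,0,0],
    [0,0,0,0,0,0],
    [0,0,0,0,0,0],
    [0,0,0,0,0,0]
  ]
}}

```text
clock: 8.75
ee_pos: [0.4411, 0.035, 0.0986]
tool_rot: [-90.0, -0.0, 84.6]
wrist_force: [2.0, 0.7, 2.5]
grip_width: 0.0007
```

{"op": "play_rows", "data": {
  "increments": [
    [0,0,0,0,0,0],
    [0,0,0,0,0,0],
    [0,0,0,0,0,0],
    [0,0,0,0,0,0],
    [0,0,0,0,0,0],
    [0,0,0,0,0,0],
    [0,0,0,0,0,0],
    [0,0,0,0,0,0],
    [0,0,0,0,0,0],
    [0,0,0,0,0,0]
  ]
}}

```text
clock: 9.58
ee_pos: [0.441, 0.035, 0.0985]
tool_rot: [-90.0, 0.0, 84.6]
wrist_force: [0.7, 0.9, 3.0]
grip_width: 0.0007
```

Withdrawing slowly, then up.

{"op": "play_rows", "data": {
  "increments": [
    [0.5,0,1,0,0,0],
    [0.5,0,1,0,0,0],
    [0.5,0,1,0,0,0],
    [0.5,0,1,0,0,0],
    [0.5,0,1,0,0,0],
    [0.5,0,1,0,0,0],
    [0,0,1,0,0,0],
    [0,0,1,0,0,0],
    [0,0,1,0,0,0],
    [0,0,1,0,0,0],
    [0,0,1,0,0,0],
    [0,0,1,0,0,0],
    [0,0,2,0,0,0],
    [0,0,3,0,0,0],
    [0,0,6,0,0,0],
    [0,0,8,0,0,0],
    [0,0,8,0,0,0],
    [0,0,8,0,0,0],
    [0,0,8,0,0,0],
    [0,0,8,0,0,0]
  ]
}}

```text
clock: 11.25
ee_pos: [0.4442, 0.0351, 0.1627]
tool_rot: [-90.0, -0.0, 84.6]
wrist_force: [0.1, 0.2, -0.4]
grip_width: 0.0003
```

{"op": "play_rows", "data": {
  "increments": [
    [0,0,5,0,0,0],
    [0,0,5,0,0,0],
    [0,0,5,0,0,0],
    [0,0,0,0,0,0],
    [0,0,0,0,0,0],
    [0,0,0,0,0,0],
    [0,0,0,0,0,0],
    [0,0,0,0,0,0],
    [0,0,0,0,0,0],
    [0,0,0,0,0,0],
    [0,0,0,0,0,0],
    [0,0,0,0,0,0],
    [0,0,0,0,0,0],
    [0,0,0,0,0,0],
    [0,0,0,0,0,0],
    [0,0,0,0,0,0],
    [0,0,0,0,0,0],
    [0,0,0,0,0,0],
    [0,0,0,0,0,0],
    [0,0,0,0,0,0]
  ]
}}

```text
clock: 12.92
ee_pos: [0.4441, 0.035, 0.1766]
tool_rot: [-90.0, -0.0, 84.6]
wrist_force: [-0.4, 0.7, 0.1]
grip_width: 0.0003
```

Run:
```python
from h import *
a=eyes.snapshot('scene')[:,:,::-1]
b=eyes.snapshot('scene')[:,:,::-1]
r=(slice(130,330),slice(130,400))
d0=np.abs(a.astype(int)-cv2.imread('pics/scene0.png'))
print('vs prev max',np.abs(a.astype(int)-b)[r].max())
cv2.imwrite('pics/sc4.png',np.vstack([cv2.resize(np.ascontiguousarray(x[100:250,130:390]),None,fx=2,fy=2) for x in (a,np.clip(d0*3,0,255).astype(np.uint8))]))
```

```text
vs prev max 10
```

View pics/sc4.png

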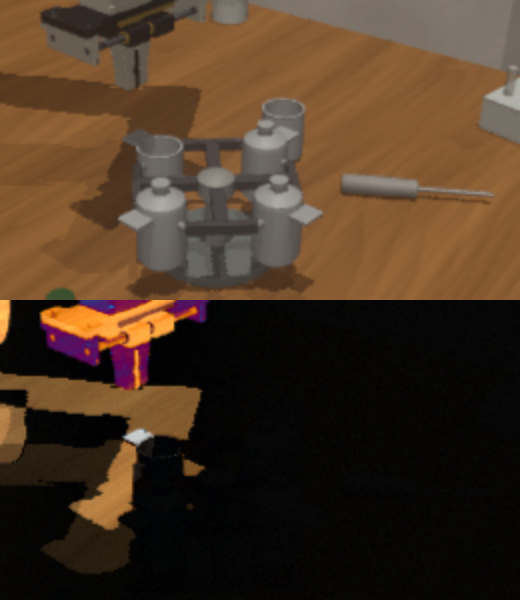

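The bucket is upright again at (160,155), and apart from the arm the difference picture shows only shadow changes. The hold was steady at about 3 N for over 2 s, so I'm handing in.

```bash
python3 -c "
from station import bot
print(bot.close_job())"
```

```text
the job is handed in; nothing more can be done
None
```

I pressed the open bucket's tab down with the closed fingertips and held it tipped for about 2.5 s. I then withdrew to 177 mm height, and the bucket swung back upright. The job was handed in at about 13 s of the 32 s allowed.

- **Tilt:** I estimate 0.3–0.35 rad, from the fingertip height (98.5 mm, 11.5 mm below the tab's rest height) and the picture. The joint value itself can't be read.
- **Force:** The vertical force was about 2.5–3 N during the hold, a little below the expected 4 N. The highest reading on the way down was about 5.6 N in total, mostly sideways friction as the tab moved outward, so I followed it 3.5 mm outward to relieve this.
- **Final check:** In the last scene pictures the open bucket was upright and still. In the part I compared with the first picture, only the arm and its shadow had changed. It covered the rotor, the old bucket, the screwdriver and part of the stopper. The cracked ring was outside it, but the arm never came down near the ring. The wrist force was back at noise level.

No check failed. No verdict was reported.

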